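Set the welding control box to its two-dot range and start it

ROBOT

A 7-joint arm with a two-finger parallel gripper is mounted at the origin on a cart in front of the work surface, level with it; the furniture and walls round the work are solid. World frame = base frame: x ahead of the robot, y to its left, z up, the work surface at z = 0. Lengths are in m, angles in rad, forces in N, time in s.
With the tool pointing down it reaches from about 0.425 to 0.925 m from the base axis. Payload 6.8 kg.
Tool frame: the origin (TCP) lies between the finger pads; the fingertips stand 14 mm ahead of it and the grasp point (between the pads) lies 5 mm behind it; z points along the fingers, y is the line along which they close (so a half turn about z gives the same grasp; the last joint's range is limited). The gripper opens to 85 mm and grips with 20 to 120 N. Pads are 22 mm wide; open, the fingers measure 114 mm over their backs; the gripper's body (76 mm by 85 mm) begins 54 mm behind the grasp point. The pads swing forward as they close: fully open they stand 13 mm farther back than shut.
Start: joints at [1.241, 0.477, 0.022, 1.555, -0.011, 1.109, -0.083], TCP at [0.148, -0.658, 0.245] pointing down, gripper open.
Joint ranges: [-2.96, 2.96], [-0.34, 2.1], [-1.41, 1.46], [0.24, 2.44], [-1.37, 4.51], [0.17, 1.92], [-2.96, 2.96]. Speed limits (rad/s): [2.39, 2.39, 3.14, 3.14, 3.14, 3.14, 3.14].

INTERFACE

Orientations are given as a unit quaternion [w, x, y, z].
In Python, from rig import ctrl, vision, spotter gives the robot as it stands. Calls block until the motion is done:
- ctrl.reach(position, orientation): joint-space move of the TCP to a pose.
- ctrl.move_straight(position, rotation=None, feed=0.15): straight line of the TCP; rotation=None keeps the orientation; feed is the mean speed in m/s.
- ctrl.move_joints(angles): joint-space move.
- ctrl.let_go() and ctrl.close(grasp_force=None): open the fingers fully, or close them until they stop; grasp_force is the grip in N (None keeps the last).
- ctrl.sleep(seconds).
- ctrl.solve_ik(position, orientation): joint angles nearest the present ones, or None.
- vision.capture(name): name is "side" or "top"; returns a dict with "frame" (400x640x3 uint8, red, green, blue), "fx", "fy", "cx", "cy" (pixels), "R" (3x3) and "t" (3): a world point X has camera coordinates R X + t. Camera axes: x right, y down, z forward; pixel columns grow to the right and rows downward; lengths in m; the calibration is good to about 2 mm. A picture is of the moment at which its call begins. There is no depth.
A pose or a line that the arm cannot do raises ctrl.Unreachable and nothing moves.
- ctrl.job_done(): hands the job in; it is judged then, once.
Trained networks look in a picture, given as the dict that the camera call returned (one of the last four; its "shot" number tells which), for a name from the list of things; names that differ only in an ending like _2 or _b are one class to them, and where a whole thing is asked for, a point or a joint stands for the part that bears it (a point fixed in the world has none). Each returns a list of dicts, best first, with "conf" (0 to 1); they miss things now and then, are a little off and sometimes report something else, mostly with a low value. They report only what shows in the picture. A call takes as long as a camera call.
- spotter.search_frame(picture, query): "centre" ([x, y, z] in m, in world coordinates, good to about 4 mm: the middle of the surface that is visible of it).
- spotter.spot_point(picture, query): "centre" ([x, y, z] in m, in world coordinates, good to about 4 mm: a listed point, or the origin of a listed thing).
Readings, each from a call of its own:
- ctrl.get_time_s(): time.
- ctrl.get_qpos(): joint angles.
- ctrl.get_dq(): joint speeds.
- ctrl.get_tau(): joint torques, N m.
- ctrl.get_tcp_pos(): TCP position.
- ctrl.get_ee_rot(): TCP orientation.
- ctrl.get_force(): force on the tool from outside, world axes, zero at the start.
- ctrl.get_torque(): the same for the moment, N m.
- ctrl.get_grip_width(): finger opening in m.
- ctrl.get_finger_force(): force on a finger pad.
Only numpy, scipy, OpenCV 4.12 (cv2) and the standard library are available. Lean on these libraries where they do the work, as an engineer would, in place of code of your own. Each camera call takes 0.05 s, during which the arm holds its last target. There are 200 camera calls.

TASK

On the welding set's control box, push the upright tab of the rotary selector round with your fingertips until it clicks in, pointing at the round plate with two dots; then press the push button all the way down and let it come up again. Only push, gently: do not grip the tab, do not press the button before the selector is set, and leave the nut, the tape measure and the spanner beside the box where they lie.

Things in the scene. Friction and masses are not known exactly. Their poses are not given: they have to be found in the camera images.
- control_box: Flat grey control box, 250 x 250 mm, screwed to the bench; dark top plate 42 mm above the bench. Origin on the bench on the selector's axis; the box spans x -115 to 135, y -125 to 125 mm in its own frame, z up; yaw varies. On top: the selector in the middle, three round plates and an off mark (white bar) on an arc on the far (+x) side, a push button in the near right corner.
- selector: Black round dial, 104 mm across, 11 mm high, steel hub 20 mm high, one upright steel tab. Turns about its z (vertical). Origin on the axis, 43 mm above the bench; x points outward along the tab. The tab is a flat fin 8 mm thick (y -4 to 4 mm), x from 40 to 82 mm, top at z = 46 mm; push on either flat side. Set when the tab's line passes within 10 mm of the plate's centre.
- tab_top (a point): Centre of the tab's top edge, 61 mm from the axis, 89 mm above the bench. From one position to the next a spring resists with up to about 6 N at the middle of the tab; past half-way it pulls on by itself into the next position and stays there.
- off_mark (a point): Plain white bar on the box's top, 103 mm from the selector's axis: the off position, where the tab starts. The selector clicks into four positions 35 degrees apart: in the box's frame the tab then points -52.5 (off), -17.5, 17.5 or 52.5 degrees from the box's x axis, counter-clockwise from above positive. It stops just outside the end ones.
- plate_one_dot: Round white plate, 34 mm in diameter, 2.5 mm thick, fixed to the box's top, with one raised black dot of 10 mm. The origin is the centre of its underside, 105 mm from the selector's axis. The three plates change places among the last three selector positions.
- plate_two_dots: The wanted plate: the same round white plate with two raised black dots side by side. The origin is the centre of its underside, 105 mm from the selector's axis, level with the box's top.
- plate_three_dots: The same round white plate with three raised black dots. The origin is the centre of its underside, 105 mm from the selector's axis.
- start_button_top (a point): The centre of the top face of the black round push button (30 mm in diameter, in a steel housing), in the near right corner of the box's top, at x -60, y -80 mm in the box's frame. It is pressed straight down 6 mm against a spring, about 5 N at the bottom, and comes up by itself. It counts as pressed from 4.5 mm.
- start_button (a joint): How far the push button is down (m): 0 up, 0.006 fully down.
- nut_m16: Loose hexagon nut, 24 x 27 x 13 mm, on the bench to the right of the box; leave it alone. Origin at the centre of its underside.
- tape_measure: Loose pocket tape measure, 80 x 72 x 34 mm, on the bench to the right of the box; leave it alone. Origin at the centre of its underside.
- spanner_17: Loose combination spanner, 183 x 33 x 8 mm, on the bench to the left of the box; leave it alone. Origin at the centre of its underside.

How it is judged:
By the outcome, as a careful person would: the job done as asked, in the order asked, and still so for the second after the job is handed in, with the robot touching nothing.
It also fails if it takes over 45 s, if anything falls off the work surface, if the arm or the gripper's body presses on something with over 40 N, if the wrist force passes 120 N, or if a joint passes its speed limit or range.

## Working session

There is one attempt and no reset: what is moved stays moved. The work goes in short steps, each a Python script; the robot and the scene stay as the last script left them, time stands still between calls to the robot, and variables do not carry over. Pictures are saved under pics/ and viewed, at most 10 in all, crops included, and the job is handed in when it is done.

```bash
mkdir -p pics; python3 - <<'E'
from rig import ctrl, vision, spotter
import cv2, numpy as np
for n in("top","side"):
    p=vision.capture(n); cv2.imwrite(f"pics/{n}0.png",p["frame"][:,:,::-1])
    print(n,"cam pos",(-p["R"].T@p["t"]).round(3))
    for q in("control_box","selector","tab_top","off_mark","plate_one_dot","plate_two_dots","plate_three_dots","start_button_top"):
        r=spotter.spot_point(p,q); print(q,[(np.round(d["centre"],3),round(d["conf"],2)) for d in r[:2]])
print(ctrl.get_time_s(),ctrl.get_ee_rot())
E
```

```text
top cam pos [0.485 0.047 1.094]
control_box [(array([ 0.522, -0.011, -0.   ]), 0.82)]
selector [(array([ 0.525, -0.008,  0.042]), 0.93)]
tab_top [(array([ 0.573, -0.048,  0.092]), 0.79), (array([ 0.49 , -0.105,  0.064]), 0.74)]
off_mark [(array([ 0.607, -0.079,  0.041]), 0.82)]
plate_one_dot [(array([ 0.631, -0.016,  0.04 ]), 0.53)]
plate_two_dots [(array([0.566, 0.084, 0.04 ]), 0.71), (array([ 0.575, -0.047,  0.087]), 0.52)]
plate_three_dots [(array([0.615, 0.042, 0.04 ]), 0.64)]
start_button_top [(array([ 0.489, -0.106,  0.064]), 0.63), (array([ 0.526, -0.013, -0.003]), 0.46)]
side cam pos [ 0.56  -1.14   0.764]
control_box [(array([ 0.521, -0.012,  0.002]), 0.7)]
selector [(array([ 0.524, -0.014,  0.042]), 0.8), (array([ 0.631, -0.02 ,  0.043]), 0.49)]
tab_top [(array([ 0.573, -0.049,  0.087]), 0.72)]
off_mark [(array([ 0.532, -0.203, -0.001]), 0.67), (array([ 0.606, -0.075,  0.045]), 0.58)]
plate_one_dot [(array([ 0.63 , -0.017,  0.046]), 0.51)]
plate_two_dots [(array([0.566, 0.085, 0.042]), 0.47)]
plate_three_dots [(array([0.618, 0.04 , 0.046]), 0.38)]
start_button_top [(array([ 0.49 , -0.102,  0.062]), 0.65)]
0.9 [3.65819269e-05 9.93859896e-01 1.10645857e-01 2.62863867e-05]
```

View pics/top0.png

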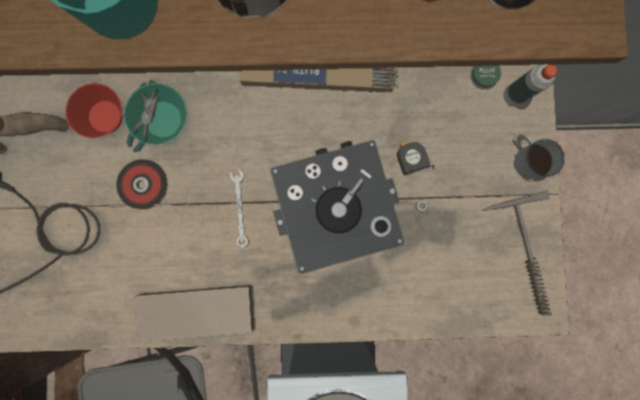

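View pics/side0.png

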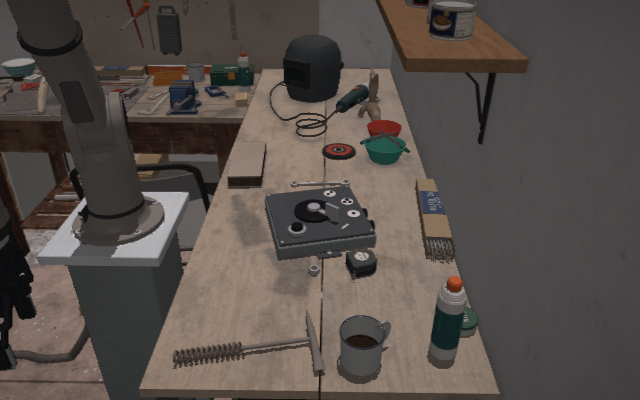

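```bash
python3 - <<'E'
import cv2
a=cv2.imread("pics/top0.png"); cv2.imwrite("pics/crop.png",cv2.resize(a[130:270,250:420],None,fx=4,fy=4,interpolation=2))
E
```

```text
(no output)
```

View pics/crop.png

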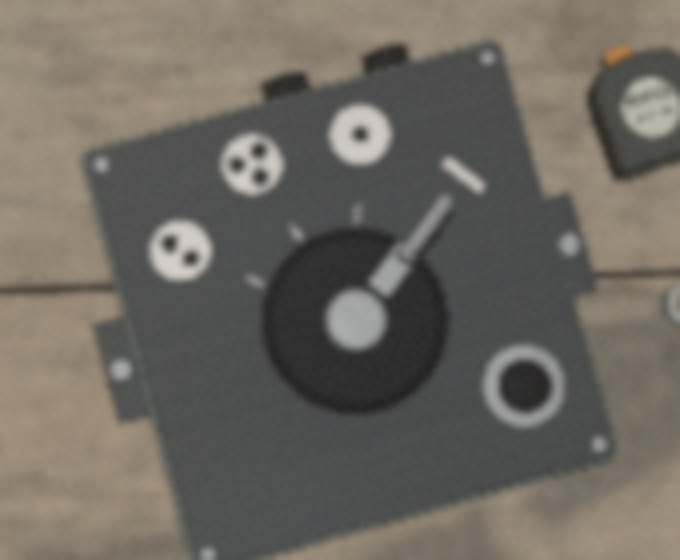

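Top view: the two‑dot plate (crop 180,250) sits at the last position, +52.5°. The tab points at the off mark. Box yaw is about 13.5° and the axis is near (0.525, -0.011). I'll push with closed fingers, tool x radial, from the clockwise side.

```bash
cat > h.py <<'E'
from rig import ctrl, vision, spotter
import cv2, numpy as np
from scipy.spatial.transform import Rotation as Ro
A=np.array([.525,-.011]); YAW=13.5
def quat(deg):
    a=np.radians(deg); u=np.array([np.cos(a),np.sin(a),0]); t=np.array([-u[1],u[0],0])
    q=Ro.from_matrix(np.c_[u,-t,[0,0,-1]]).as_quat(); return [q[3],*q[:3]]
def pos(deg,d,z):   # tool centre d behind (clockwise of) the tab's mid-plane at box angle deg
    a=np.radians(deg); u=np.array([np.cos(a),np.sin(a)]); t=np.array([-u[1],u[0]])
    return [*(A+.061*u-d*t),z]
E
python3 - <<'E'
from h import *
th=YAW-52.5
ctrl.close(30); print(ctrl.get_time_s())
ctrl.reach(pos(th,.034,.17),quat(th)); print(ctrl.get_time_s())
ctrl.move_straight(pos(th,.034,.077)); print(ctrl.get_time_s(),ctrl.get_force())
p=vision.capture("side"); cv2.imwrite("pics/s1.png",cv2.resize(p["frame"][150:280,230:410,::-1],None,fx=4,fy=4))
E
```

```text
1.6667
4.1917
4.9583 [-8.60703500e-01  8.91933056e-01  4.74417946e-04]
```

View pics/s1.png

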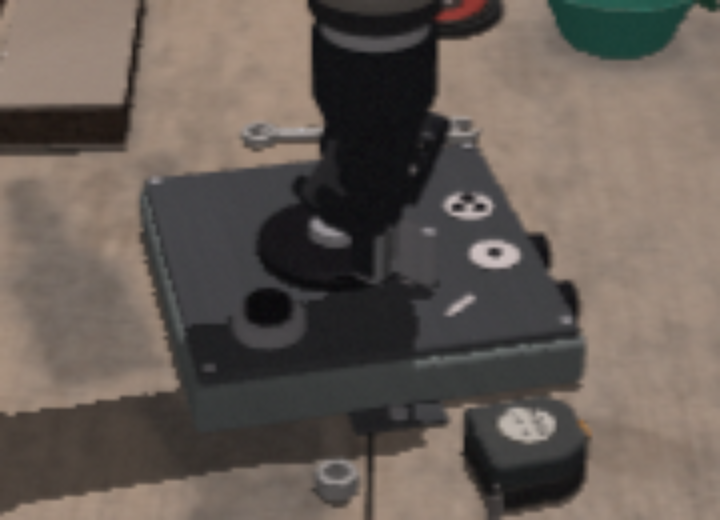

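The fingers stand beside the tab at about (380,250) in the crop, clear of the box top. Pushing along the arc now, watching the force.

```bash
python3 - <<'E'
from h import *
def F(): f=ctrl.get_force(); return np.round(f,1)
th=YAW-52.5; print(F())
ctrl.move_straight(pos(th,.0185,.077),feed=.04); print(th,F())
while th<YAW+46-.1:
    th=min(th+7,YAW+46)
    ctrl.move_straight(pos(th,.0185,.077),quat(th),feed=.06)
    f=F(); print(round(th-YAW,1),f)
    if np.linalg.norm(f)>20: print("STOP"); break
print(ctrl.get_time_s())
p=vision.capture("top"); print(spotter.spot_point(p,"tab_top")[:2],spotter.spot_point(p,"plate_two_dots")[:1])
cv2.imwrite("pics/t1.png",cv2.resize(p["frame"][130:270,250:420,::-1],None,fx=4,fy=4))
E
```

```text
[-0.3 -0.1  0.8]
-39.0 [ 0.4 -0.7 -0.3]
-45.5 [-2.8 -2.2  2. ]
-38.5 [-2.7 -3.4  1.3]
-31.5 [-0.3  0.1  0. ]
-24.5 [-0.3 -0.4  0.1]
-17.5 [ 0.2 -0.  -0.1]
-10.5 [-1.1 -3.   1.6]
-3.5 [-1.  -3.5  1.8]
3.5 [-0.3  0.4 -0.1]
10.5 [ 0.8 -0.1 -0.2]
17.5 [-0.2 -0.2 -0.5]
24.5 [ 1.6 -2.9 -0.6]
31.5 [ 1.7 -2.5  0.6]
38.5 [ 0.2  0.  -0.1]
45.5 [-0.3  0.2  0.4]
46.0 [ 0.4 -0.2 -0.1]
9.7667
[] [{'centre': [0.5689, 0.0841, 0.0425], 'conf': 0.67}]
```

View pics/t1.png

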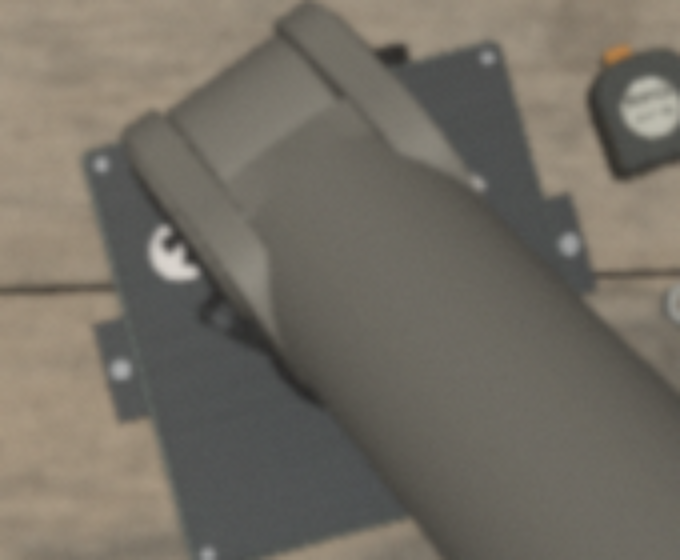

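The arm hides the tab in this picture, but the force trace shows three clicks. Backing off, rising clear, then checking the selector and finding the button.

```bash
python3 - <<'E'
from h import *
th=YAW+46
ctrl.move_straight(pos(th,.030,.077)); ctrl.move_straight(pos(th,.030,.16),feed=.2)
ctrl.reach([.43,-.22,.16],quat(13.5))
for n in("top","side"):
    p=vision.capture(n)
    for q in("tab_top","plate_two_dots","start_button_top"):
        print(n,q,[(np.round(d["centre"],3),round(d["conf"],2)) for d in spotter.spot_point(p,q)[:2]])
    cv2.imwrite(f"pics/c_{n}.png",cv2.resize(p["frame"][130:270,240:420,::-1],None,fx=4,fy=4))
print(ctrl.get_time_s())
E
```

```text
top tab_top [(array([0.55 , 0.043, 0.09 ]), 0.78)]
top plate_two_dots [(array([0.566, 0.081, 0.038]), 0.45)]
top start_button_top [(array([ 0.489, -0.106,  0.065]), 0.53)]
side tab_top [(array([0.551, 0.046, 0.088]), 0.6)]
side plate_two_dots [(array([0.568, 0.087, 0.043]), 0.46)]
side start_button_top [(array([ 0.49 , -0.102,  0.062]), 0.47)]
12.25
```

View pics/c_top.png

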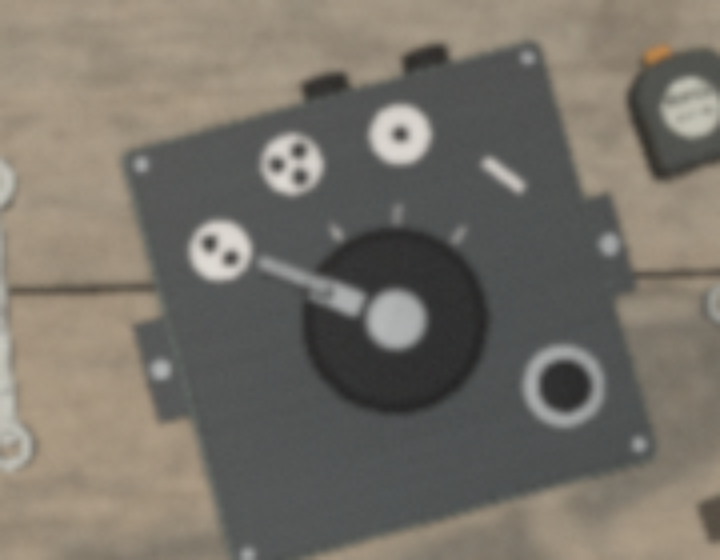

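View pics/c_side.png

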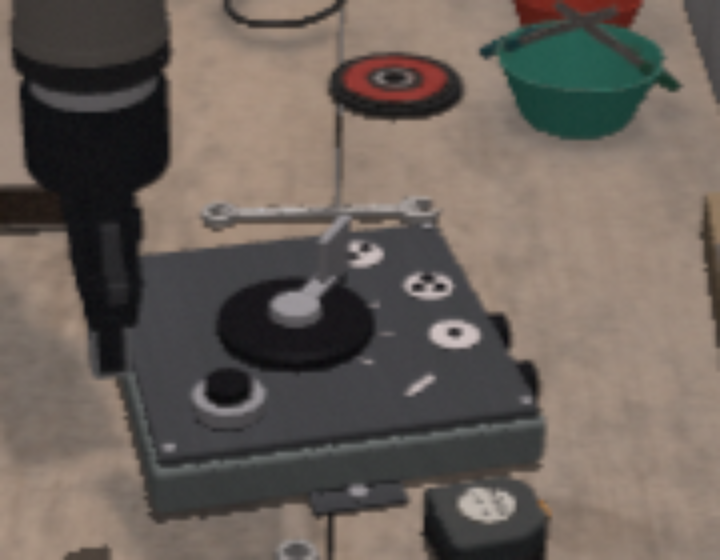

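The selector points at the two‑dot plate (220,250 in the top crop), and the button stands proud of its housing in the side view. Now pressing it in small steps with force feedback.

```bash
python3 - <<'E'
from h import *
b=[.4885,-.104]
ctrl.reach([*b,.12],quat(13.5)); ctrl.move_straight([*b,.084],feed=.08); ctrl.sleep(.2)
f0=ctrl.get_force()[2]; z=.084
while z>.064:
    z-=.001; ctrl.move_straight([*b,z],feed=.02); ctrl.sleep(.05)
    f=ctrl.get_force()[2]-f0; print(round(z,3),round(ctrl.get_tcp_pos()[2],4),round(f,1))
    if f>9: break
ctrl.sleep(.2); print(ctrl.get_force()[2]-f0)
p=vision.capture("side"); cv2.imwrite("pics/press.png",cv2.resize(p["frame"][170:260,250:380,::-1],None,fx=5,fy=5))
print(ctrl.get_time_s())
E
```

```text
0.083 0.0831 -0.6
0.082 0.082 -0.6
0.081 0.081 -0.7
0.08 0.08 -0.9
0.079 0.079 -0.5
0.078 0.0781 0.3
0.077 0.0771 0.9
0.076 0.0761 1.2
0.075 0.0751 3.1
0.074 0.0741 3.5
0.073 0.0731 3.5
0.072 0.0721 5.0
0.071 0.0719 15.0
14.609989802739682
17.8
```

View pics/press.png

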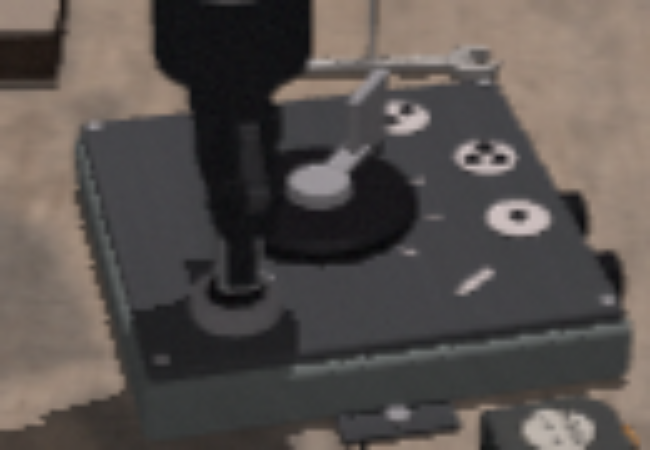

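Force rose to 5 N over about 6 mm and then hit a hard stop, so the button is fully down, with the fingertips on it at (240,290). Releasing.

```bash
python3 - <<'E'
from h import *
b=[.4885,-.104]
ctrl.move_straight([*b,.09],feed=.04); ctrl.move_straight([*b,.16]); ctrl.reach([.43,-.22,.2],quat(13.5)); ctrl.sleep(.3)
for n in("top","side"):
    p=vision.capture(n)
    for q in("tab_top","plate_two_dots","start_button_top"):
        print(n,q,[(np.round(d["centre"],3),round(d["conf"],2)) for d in spotter.spot_point(p,q)[:1]])
t=ctrl.get_time_s(); print(t, ctrl.get_force().round(1) if hasattr(ctrl.get_force(),'round') else ctrl.get_force())
print(ctrl.job_done())
E
```

```text
top tab_top [(array([0.548, 0.047, 0.091]), 0.73)]
top plate_two_dots [(array([0.571, 0.085, 0.042]), 0.62)]
top start_button_top [(array([ 0.489, -0.105,  0.065]), 0.69)]
side tab_top [(array([0.55 , 0.045, 0.088]), 0.84)]
side plate_two_dots [(array([0.565, 0.087, 0.044]), 0.61)]
side start_button_top [(array([ 0.488, -0.106,  0.062]), 0.55)]
20.3417 [0.4 0.2 0.6]
the job is handed in; nothing more can be done
None
```

The job is handed in at about 20 s: the selector is clicked in at the two‑dot plate, then the button was pressed to its stop and came back up, with the arm clear and the nut, tape measure and spanner not approached.

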